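# Send a part down the sloped rail of the inspection bench and latch it

## Robot

A 7-joint arm with a two-finger parallel gripper is mounted at the origin on the work surface. World frame = base frame: x ahead of the robot, y to its left, z up, the work surface at z = 0. Lengths are in mm, angles in rad, forces in N, time in s.
With the tool pointing down it reaches from about 400 to 875 mm from the base axis. Payload 4.4 kg.
Tool frame: the origin (TCP) lies at the very end of the fingers, on their centre line; the grasp point (between the pads) lies 19 mm behind it (ctrl.grasp_offset is the distance from the TCP to the grasp point, in mm); z points along the fingers, y is the line along which they close (so a half turn about z gives the same grasp; the last joint's range is limited). The gripper opens to 85 mm and grips with 20 to 120 N. Pads are 22 mm wide; open, the fingers measure 114 mm over their backs; the gripper's body (76 mm by 85 mm) begins 54 mm behind the grasp point. The pads swing forward as they close: fully open they stand 13 mm farther back than shut.
Start: joints at [1.234, 0.628, 0.038, 1.517, -0.027, 0.996, -0.02], TCP at [173.904, -626.319, 231.313] pointing down, gripper open.
Joint ranges: [-3.06, 3.06], [-0.37, 2.12], [-1.25, 1.32], [0.18, 2.47], [-1.1, 4.24], [0.23, 1.98], [-2.94, 2.94]. Speed limits (rad/s): [2.57, 2.57, 3.14, 3.14, 3.14, 3.14, 3.14].

## Interface

Orientations are given as [roll, pitch, yaw] about the fixed x, y, z axes, in that order (R = Rz(yaw) Ry(pitch) Rx(roll)).
In Python, from cell import status, cams, ctrl gives the robot as it stands.
- The arm moves only by the tool move_arm, never from a script. Its argument "plan" is a list of rows, each a list of 3 entries, a list of its own where there are three numbers: the shift along the world's x, y, z in mm, then the turn, a rotation vector about the world's x, y, z in degrees, then the opening, from 0 (shut) to 1 (fully open). In form: [[[x, y, z], [wx, wy, wz], gripper], ...]. A call has 1 to 10 rows; each row shifts and turns the commanded pose from where the row before left it; what a row does not reach is not made up. A row lasts 1/8 s, in which the tool goes at most 62.5 mm and 10.7 degrees, less where a joint would pass 70% of its speed; a pose out of reach is approached as far as the arm can. A call with a gripper value outside its range is refused whole. The fingers move at their own pace and stop on an object; the grip force is fixed at half the most. Time passes only in rows, so rows that do not move let the fingers close. It gives the time, the measured TCP pose, the force, the opening and the grip force at its end, in the units of the state.
- status.read_state(): the state, without advancing time (a new reading comes with each control period).
- cams.get_image(name): name is "side" or "top"; returns the picture (384x512x3 uint8, blue, green, red); there is no depth.
- cams.camera_params(name): a dict with "K" (3x3 intrinsics, pixels), "k1" (the pictures are not rectified: a ray, as slopes to the right and down, at radius r is drawn at 1 + k1 r^2 times it, then the intrinsics apply), "pose" (4x4, takes a point from camera to world coordinates). Camera axes: x right, y down, z forward; pixel columns grow to the right and rows downward; lengths in mm; the calibration is good to about 2 mm. A picture is of the moment at which its call begins. camera_params takes no time and is no camera call.
- ctrl.finish_job(): hands the job in; it is judged then, once.
The state is a dict: "clock": time; "qpos": joint angles; "qd": joint speeds; "tau": joint torques, N m; "eef_pos": TCP position; "tool_rot": TCP orientation; "force": force on the tool from outside, world axes, zero at the start; "torque": the same for the moment, N m; "width": finger opening in mm; "gripper_force": force on a finger pad.
Only numpy, scipy, OpenCV 4.12 (cv2) and the standard library are available. Lean on these libraries where they do the work, as an engineer would, in place of code of your own. Each camera call takes 0.05 s, during which the arm holds its last target. There are 200 camera calls.

## Task

Take the roller carrier that holds the bent, vee-shaped bracket and hang it astride the sloped rail, on the upper half, then let go so that it rolls down to the stop by itself, and do not touch it again. Once it rests at the stop, throw the latch lever over into its other notch, towards the robot, so that the keeper lies level across the rail behind the carrier. Leave the other carrier and the gauges where they stand.

Things in the scene. Friction and masses are not known exactly. Their poses are not given: they have to be found in the camera images.
- rail: Sloped steel bar, 8 thick, 20 high, 370 mm long. Origin: middle of its top edge. y along it, uphill positive (6 degrees; downhill is to the robot's right), x level, across it, pointing away from the robot, z square to it, up. Two arms hold it from +x at y = +125 and -125, their tops 10 mm under its top edge, on posts at x = 85. Free space on its -x side. Upper half: positive y.
- rail_stop (a point): Point on the bar's top edge at the rubber face of the stop at its low end (y = -166 mm in the rail's frame). A carrier resting there has its tread point 37 mm uphill of this point. A carrier let go on the rail rolls slowly down to it by itself, at about 60 mm/s (some 4 s from the upper end).
- veecar: The carrier to hang: aluminium C frame on two grooved wheels, with a bent vee-shaped steel bracket (about 90 mm long) on its tray; 155 mm tall, 0.4 to 0.6 kg. Origin: centre of the tray's underside; z up, y along the wheel line, x to the open side of the C (at the start within 1.2 rad of straight ahead of the robot). Tray 60 x 70 mm; back plate 74 mm long at x = -19 to -25.
- veecar_tab (a point): Centre of the carrier's upright grip tab: 10 mm thick (x), 30 mm long (y), 44 mm high, standing on the roof plate. This point is 133 mm above the underside, straight above the tread point (55 mm higher). Axes as the carrier's.
- veecar_tread (a point): Midway between the two wheels' lowest tread points, 78 mm above the underside; on the bar's top edge (x = z = 0 in the rail's frame) when hung. Wheels at y = +19 and -19: tread radius 9, flange radius 15, 21 mm wide over all, tapered groove with an 11 mm floor that centres itself on the bar.
- veecar_bracket (a point): Middle of the bracket on the tray, 20 mm above the carrier's underside; its highest points are 38 mm above the underside, so 20 mm are free under the bar when hung. To hang: carrier x along rail x; come from the rail's -x side, about 12 mm higher than hung, wheels over and tray under the bar, then lower it (flanges overlap the bar by 6 mm).
- latch (a joint): Lever angle, rad; hinge along the rail's y. Starts between -0.1 and 0.2. At 0 the handle leans 0.6 rad from the rail's z to +x, keeper raised. At 1.2 it leans 0.6 rad to -x (to the robot), in the second notch of the quadrant plate, keeper level over the rail. Notches are marks only: friction (about 2 N at the knob) holds it anywhere; hard end at 1.45.
- latch_knob (a point): Centre of the steel ball knob (diameter 26 mm) at the lever's end, 108 mm from the pivot, about 0.25 m above the table; handle rod 8 mm thick.
- lever_pivot (a point): The lever's pivot: x = 62, y = -76, z = 14 mm in the rail's frame; axes as the rail's. Lever and keeper swing in this x-z plane, uphill of a carrier at the stop (tab centre 53 mm farther downhill).
- disccar: Bystander: the other carrier, same frame, carrying a round steel flange (52 mm) in place of the vee bracket. Stands on the other side of the bench. Origin: centre of its underside.
- height_gauge: Bystander: height gauge with an 85 x 75 mm grey base and a steel column, 310 mm tall. Origin: centre of the base's underside.
- cyl_square: Bystander: upright steel cylinder square, diameter 60, height 150 mm. Origin: centre of its underside.
- ring_gauge: Bystander: dark ring gauge lying flat in front of the rail, diameter 68, height 24 mm. Origin: centre of its underside.
Not all that is in view belongs to the job. Leave any red or turquoise look-alike of the veecar alone.

How it is judged (in metres and radians):
On the way, in this order (a step that is already met when the one before it is completed fails the run):
1. the vee carrier hangs astride the upper half of the rail, let go, with the lever still open (x of veecar_tread in the frame of rail between -0.006 and 0.006 m and z of veecar_tread in the frame of rail between -0.006 and 0.006 m and y of veecar_tread in the frame of rail above 0 m and contact force between the fingers and veecar below 0.2 N and value of joint latch below 0.5 rad), for 0.04 s.
2. it has rolled to the stop and rests there untouched, with the lever still open (x of veecar_tread in the frame of rail between -0.006 and 0.006 m and z of veecar_tread in the frame of rail between -0.006 and 0.006 m and y of veecar_tread in the frame of rail between -0.14 and -0.122 m and angle between the y axis of veecar and the y axis of rail, either way round below 0.08 rad and angle between the z axis of veecar and the z axis of rail, either way round below 0.15 rad and linear speed of veecar below 0.02 m/s and contact force between the fingers and veecar below 0.2 N and value of joint latch below 0.5 rad), for 0.2 s.
3. the lever is in its second notch (value of joint latch between 1.1 and 1.3 rad), for 0.2 s.
At the end, for the whole second after the job is handed in: The vee carrier hangs on the rail at rest, wheels on the bar (tread point within 6 mm of the bar's top centre line), within 7 mm of its place against the stop, in line with the rail, and the latch lever rests in its second notch (1.2 rad, within 0.1) (all of step 3 and x of veecar_tread in the frame of rail between -0.006 and 0.006 m and z of veecar_tread in the frame of rail between -0.006 and 0.006 m and y of veecar_tread in the frame of rail between -0.14 and -0.122 m and angle between the y axis of veecar and the y axis of rail, either way round below 0.08 rad and angle between the z axis of veecar and the z axis of rail, either way round below 0.15 rad and linear speed of veecar below 0.02 m/s and velocity of joint latch between -0.05 and 0.05 rad/s); the robot touches nothing.
It fails at once if the hanging carrier is touched by hand on the lower half of the rail (x of veecar_tread in the frame of rail between -0.012 and 0.012 m and z of veecar_tread in the frame of rail between -0.012 and 0.012 m and y of veecar_tread in the frame of rail between -0.18 and -0.03 m and contact force between the fingers and veecar above 1 N).
It fails at once if the vee carrier is tipped over (angle between veecar's own z axis and vertical above 0.8 rad).
It fails at once if the other carrier is shifted (distance of disccar from where it was at the start of the episode above 0.02 m).
It fails at once if a gauge or the cylinder square is shifted (distance of any of height_gauge, cyl_square, ring_gauge from where it was at the start of the episode above 0.02 m).
It also fails if it takes over 69 s, if anything falls off the work surface, if the arm or the gripper's body presses on something with over 40 N, if the wrist force passes 120 N, or if a joint passes its speed limit or range.

## Working session

There is one attempt and no reset: what is moved stays moved. The work goes in short steps, Python scripts to look and compute and a tool call to move; the robot and the scene stay as the last step left them, time stands still between calls to the robot, and variables do not carry over. Pictures are saved under pics/ and viewed, at most 10 in all, crops included, and the job is handed in when it is done.

Besides the shell and the picture viewer there is one more tool, called as a command line: name --argument value ..., lists and objects as JSON in quotes. move_arm: Moves the arm, as the interface text tells. Its arguments: {"type":"object","properties":{"plan":{"type":"array","items":{"type":"array"}}},"required":["plan"]}

```bash
mkdir -p pics; ls; python3 - <<'E'
from cell import status,cams,ctrl
import cv2
for n in("side","top"):
    cv2.imwrite(f"pics/{n}0.png",cv2.resize(cams.get_image(n),(800,600),interpolation=cv2.INTER_CUBIC))
    p=cams.camera_params(n);print(n,p)
print(status.read_state(),ctrl.grasp_offset)
E
```

```text
pics
side {'K': array([[409.77235407,   0.        , 253.4673364 ],
       [  0.        , 409.77235407, 178.13037266],
       [  0.        ,   0.        ,   1.        ]]), 'k1': -0.025878779792251935, 'pose': array([[-9.32268578e-01, -2.10273182e-01,  2.94381533e-01,
         1.45634613e+02],
       [-3.61757785e-01,  5.36077495e-01, -7.62726835e-01,
         8.66877003e+02],
       [ 2.56968384e-03, -8.17561073e-01, -5.75836164e-01,
         8.56511786e+02],
       [ 0.00000000e+00,  0.00000000e+00,  0.00000000e+00,
         1.00000000e+00]])}
top {'K': array([[346.88047594,   0.        , 257.89452916],
       [  0.        , 346.88047594, 194.76621717],
       [  0.        ,   0.        ,   1.        ]]), 'k1': -0.0463998231887563, 'pose': array([[-2.64327456e-02, -9.84889275e-01,  1.71156148e-01,
         3.01892925e+02],
       [-9.99516614e-01,  2.88420449e-02,  1.16049134e-02,
        -2.98526490e+01],
       [-1.63660480e-02, -1.70766664e-01, -9.85175568e-01,
         1.23776993e+03],
       [ 0.00000000e+00,  0.00000000e+00,  0.00000000e+00,
         1.00000000e+00]])}
{'clock': 0.1, 'qpos': array([ 1.23421   ,  0.62921642,  0.03845423,  1.51822792, -0.02696222,
        0.99632135, -0.02001254]), 'qd': array([-0.00061435, -0.00078428, -0.00151532, -0.00281041,  0.00137254,
       -0.0002573 , -0.00045809]), 'tau': array([ 3.06902817e-03, -5.64525855e+01,  1.23065259e+00, -1.93971795e+01,
        1.13113722e-02,  5.43171380e-03,  2.28597813e-06]), 'eef_pos': array([ 173.73772804, -625.78899146,  230.51817583]), 'tool_rot': array([-3.13993850e+00,  5.11303947e-05,  2.70787628e-01]), 'force': array([-0.24150433, -0.13919337, -0.21252587]), 'torque': array([ 0.06759087, -0.04922463, -0.02043164]), 'gripper_force': 0.0, 'width': 85.42599700106308} 18.700000000000003
```

View pics/side0.png

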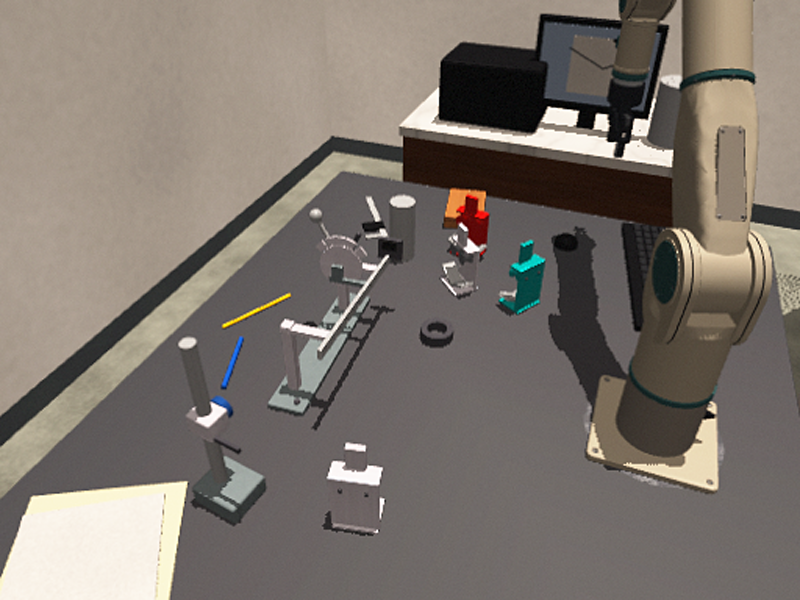

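View pics/top0.png

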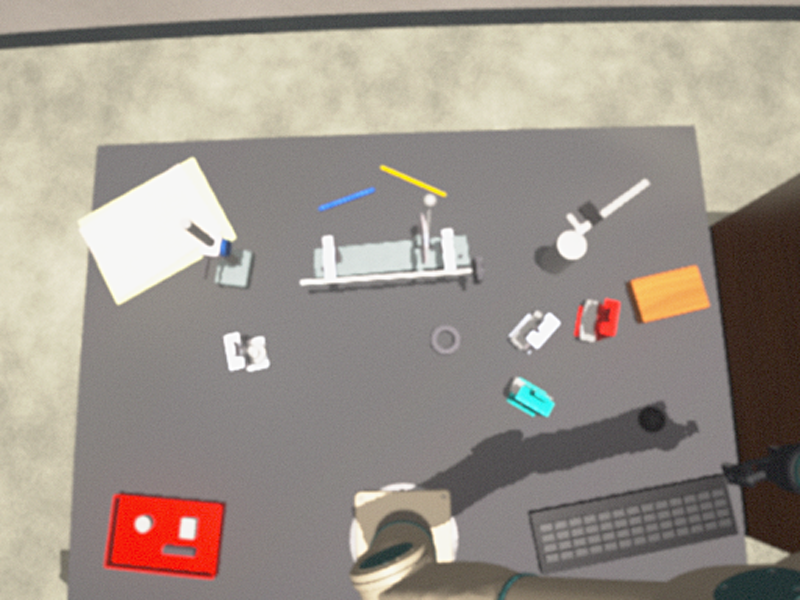

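Side view: pale carriers at (462,260) and (355,490), with the red and turquoise look-alikes beside the first. The rail runs from (320,350) to (395,255) and the knob is at (316,214). Top view: the same carriers are at (533,330) and (246,352), rail ends (302,283)–(475,272), knob (430,200). Next I zoom in to tell the two carriers apart.

```bash
python3 - <<'E'
from cell import cams
import cv2,numpy as np
t=cams.get_image("top");s=cams.get_image("side")
cv2.imwrite("pics/t.png",t);cv2.imwrite("pics/s.png",s)
z=lambda im,u,v,w,h,k:cv2.resize(im[v:v+h,u:u+w],(w*k,h*k),interpolation=cv2.INTER_CUBIC)
a=np.hstack([z(t,318,190,50,38,8),z(t,135,205,50,38,8)])
b=np.hstack([z(s,275,135,50,37,8),z(s,195,275,50,37,8)])
cv2.imwrite("pics/c1.png",np.vstack([a,b]))
c=z(t,185,115,133,75,6);cv2.imwrite("pics/c2.png",c)
E
```

```text
(no output)
```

View pics/c1.png

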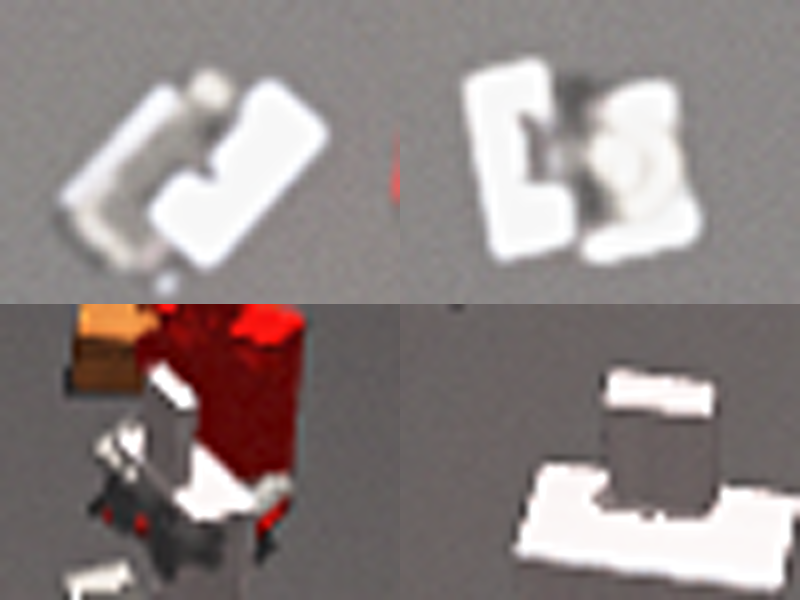

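View pics/c2.png

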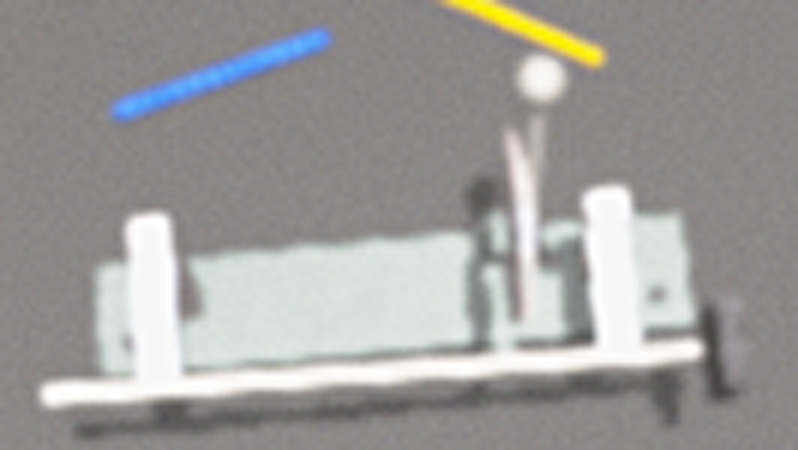

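The right-hand carrier in the top view (533,330) has the bent bracket, so it is the veecar. The left one carries the disc. Its open side faces up-left. Now I zoom the rail in the side view.

```bash
python3 - <<'E'
import cv2,numpy as np
s=cv2.imread("pics/s.png")
cv2.imwrite("pics/c3.png",cv2.resize(s[125:229,175:263],(88*6-0,104*6-24+0),interpolation=cv2.INTER_CUBIC)[:600])
E
python3 -c "print(600/104, 528/88)"
```

```text
5.769230769230769 6.0
```

View pics/c3.png

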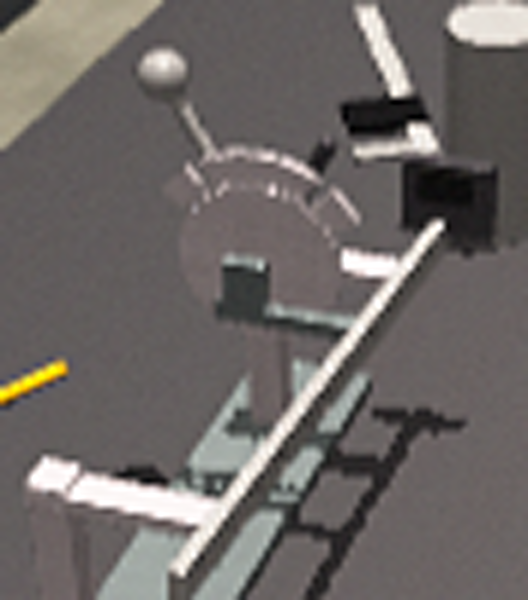

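Side rail crop: the bar's top edge runs from (180,572), upper end, to (440,222) at the stop face; the knob is at (163,73). Now I triangulate.

```bash
cat > h.py <<'E'
import cv2,numpy as np
from cell import cams
P={n:cams.camera_params(n) for n in("side","top")}
def ray(n,uv):
    p=P[n];d=np.array([p["k1"],0,0,0,0.])
    x=cv2.undistortPoints(np.array([[uv]],float),p["K"],d)[0,0]
    r=p["pose"][:3,:3]@[x[0],x[1],1];return p["pose"][:3,3],r/np.linalg.norm(r)
def plane(n,uv,z):
    o,d=ray(n,uv);return o+d*(z-o[2])/d[2]
def tri(us,ut):
    (a,d),(b,e)=ray("side",us),ray("top",ut)
    k=np.linalg.lstsq(np.c_[d,-e],b-a,rcond=None)[0]
    p,q=a+d*k[0],b+e*k[1];return (p+q)/2,np.linalg.norm(p-q)
def proj(n,X):
    p=P[n];T=np.linalg.inv(p["pose"])
    return cv2.projectPoints(np.array([X],float),cv2.Rodrigues(T[:3,:3])[0],T[:3,3],p["K"],np.array([p["k1"],0,0,0,0.]))[0][0,0]
E
python3 - <<'E'
from h import *
np.set_printoptions(precision=1,suppress=True)
t=cv2.imread("pics/t.png");s=cv2.imread("pics/s.png")
c3=lambda x,y:((x+.5)/6-.5+175,(y+.5)/5.769-.5+125)
c2=lambda x,y:((x+.5)/6-.5+185,(y+.5)/6-.5+115)
print("upper",*tri(c3(180,570),c2(42,396)))
print("knob",*tri(c3(163,73),c2(541,79)))
# planes through fitted lines
gt=cv2.cvtColor(t,6).astype(float);gs=cv2.cvtColor(s,6).astype(float)
pt=[]
for u in range(222,278,2):
    v0=int(round(181-(u-192)*8/110));w=np.clip(gt[v0-5:v0+6,u]-190,0,None)
    if w.sum()>0: pt.append((u,(w*np.arange(v0-5,v0+6)).sum()/w.sum()))
ps=[]
for v in range(170,208,2):
    u0=int(round(205+(224-v)*43.3/60.6));w=np.clip(gs[v,u0-6:u0+7]-150,0,None)
    if w.sum()>0: ps.append(((w*np.arange(u0-6,u0+7)).sum()/w.sum(),v))
print(len(pt),len(ps))
def fp(n,pts):
    vx,vy,x,y=cv2.fitLine(np.float32(pts),2,0,.01,.01).ravel()
    r=np.abs((np.array(pts)-[x,y])@[-vy,vx]);print(n,"res",r.max())
    a=ray(n,(x-40*vx,y-40*vy));b=ray(n,(x+40*vx,y+40*vy))
    m=np.cross(a[1],b[1]);m/=np.linalg.norm(m);return m,m@a[0]
(m1,k1),(m2,k2)=fp("top",pt),fp("side",ps)
d=np.cross(m1,m2);d/=np.linalg.norm(d);d*=np.sign(d[1])
o=np.linalg.lstsq(np.array([m1,m2,d]),[k1,k2,0],rcond=None)[0]
print("dir",d,"slope deg",np.degrees(np.arcsin(d[2])),"yaw",np.arctan2(-d[0],d[1]))
def on(n,uv):
    a,r=ray(n,uv);k=np.linalg.lstsq(np.c_[d,-r],a-o,rcond=None)[0];return o+d*k[0]
U=[on("side",c3(180,572)),on("top",c2(40,396))];L=[on("side",c3(441,221)),on("top",c2(703,348))]
print("U",U,"L",L,"len",np.linalg.norm(U[0]-L[0]),np.linalg.norm(U[1]-L[1]))
# carrier
C=lambda x,y:(275+(x+.5)/8-.5,135+(y-304+.5)/8-.5)
tc=[plane("side",C(*q),155) for q in((148,372),(160,362),(197,400),(188,412))]
print("tab corners",tc,"mean",np.mean(tc,0))
g=(gt>225).astype(np.uint8);n,lab,st,ce=cv2.connectedComponentsWithStats(g[185:232,318:368])
i=1+np.argmax(st[1:,4]);q=np.argwhere(lab==i)[:,::-1]+[318,185]
box=cv2.boxPoints(cv2.minAreaRect(np.float32(q)));print("roof",st[i],[plane("top",b,111) for b in box])
# tab in top crop candidate
E
```

```text
upper [537.9 190.3 173.6] 0.7360172715122689
knob [674.5 -73.9 252.7] 0.09245635762365023
28 19
top res 1.1451710863522986
side res 1.1888140647676742
dir [-0.  1.  0.] slope deg 1.3617851853968141 yaw 0.04125253456639017
U [array([547.9, 170.6, 152. ]), array([546.9, 196.2, 152.6])] L [array([ 561.2, -151.6,  144.3]), array([ 561.6, -160.6,  144.1])] len 322.64563110313287 357.18064899254256
tab corners [array([ 454. , -303.6,  155. ]), array([ 451.7, -313.6,  155. ]), array([ 428.3, -288.9,  155. ]), array([ 429.1, -278.1,  155. ])] mean [ 440.8 -296.1  155. ]
roof [ 19  15  21  23 221] [array([ 419.1, -268.5,  111. ]), array([ 473. , -323.1,  111. ]), array([ 449.4, -346. ,  111. ]), array([ 395.9, -291.4,  111. ])]
```

```bash
python3 - <<'E'
from h import *
np.set_printoptions(precision=1,suppress=True)
t=cv2.imread("pics/t.png");s=cv2.imread("pics/s.png")
c3=lambda x,y:((x+.5)/6-.5+175,(y+.5)/5.769-.5+125)
c2=lambda x,y:((x+.5)/6-.5+185,(y+.5)/6-.5+115)
gt=cv2.cvtColor(t,6).astype(float);gs=cv2.cvtColor(s,6).astype(float)
A,B=c2(42,396),c2(703,348)
pt=[]
for u in [*range(194,206,1),*range(217,280,2)]:
    vc=A[1]+(u-A[0])*(B[1]-A[1])/(B[0]-A[0]);v0=int(round(vc));r=np.arange(v0-3,v0+4)
    w=np.clip(gt[r,u]-215,0,None)
    if w.sum()>0: pt.append((u,(w*r).sum()/w.sum()))
A,B=c3(180,570),c3(440,222)
ps=[]
for v in range(168,222,2):
    u0=int(round(A[0]+(v-A[1])*(B[0]-A[0])/(B[1]-A[1])));r=np.arange(u0-2,u0+4)
    w=np.clip(gs[v,r]-175,0,None)
    if w.sum()>0 and not 203<v<216: ps.append(((w*r).sum()/w.sum(),v))
def fp(n,pts):
    vx,vy,x,y=cv2.fitLine(np.float32(pts),cv2.DIST_HUBER,0,.01,.01).ravel()
    print(n,len(pts),((np.array(pts)-[x,y])@[-vy,vx]))
    a=ray(n,(x-30*vx,y-30*vy));b=ray(n,(x+30*vx,y+30*vy))
    m=np.cross(a[1],b[1]);m/=np.linalg.norm(m);return m,m@a[0]
(m1,k1),(m2,k2)=fp("top",pt),fp("side",ps)
d=np.cross(m1,m2);d/=np.linalg.norm(d);d*=np.sign(d[1])
o=np.linalg.lstsq(np.array([m1,m2,d]),[k1,k2,0],rcond=None)[0]
print("slope deg",np.degrees(np.arcsin(d[2])),"yaw",np.arctan2(-d[0],d[1]))
def on(n,uv):
    a,r=ray(n,uv);k=np.linalg.lstsq(np.c_[d,-r],a-o,rcond=None)[0];return o+d*k[0]
U=[on("side",c3(180,572)),on("top",c2(40,396))];L=[on("side",c3(441,221)),on("top",c2(703,348))]
print("U",U,"L",L,"len",np.linalg.norm(U[0]-L[0]),np.linalg.norm(U[1]-L[1]))
E
```

```text
top 44 [-0.2 -0.2 -0.2 -0.1 -0.1 -0.   0.1  0.1  0.2  0.3  0.3  0.3  0.2  0.3
  0.  -0.1 -0.2 -0.2 -0.   0.2  0.3  0.1 -0.2 -0.3 -0.2 -0.1  0.1  0.2
  0.3 -0.1 -0.2 -0.2 -0.2  0.   0.2  0.3 -0.1 -0.2 -0.7 -0.2 -0.   0.1
  0.2  0.1]
side 21 [ 0.2 -0.2 -0.2 -0.   0.   0.2 -0.1  0.2  0.1 -0.  -0.   0.   0.1 -0.1
  0.2  0.   0.1 -0.2  0.   0.1 -0.1]
slope deg 5.78997870029993 yaw 0.06219581820275328
U [array([538.5, 191.6, 174.7]), array([538.6, 191.3, 174.7])] L [array([ 560.2, -156.6,  139.3]), array([ 560.5, -161.2,  138.9])] len 350.71531165452285 355.05186505973194
```

Rail geometry agrees with the spec: slope 5.8°, end-to-stop 351 mm, lever length 108 mm, latch ≈ 0.04. In world coordinates the origin is ≈ (550, 7.8, 155.8) with yaw 0.062. The tab is at ≈ (441, −298) with carrier yaw ≈ 0.78. I move above the tab and turn the tool +119°.

move_arm --plan '[[[19, 23, 0], [0, 0, 8.5], 0.7], [[19, 23, 0], [0, 0, 8.5], 0.7], [[19, 23, 0], [0, 0, 8.5], 0.7], [[19, 23, 0], [0, 0, 8.5], 0.7], [[19, 23, 0], [0, 0, 8.5], 0.7], [[19, 23, 0], [0, 0, 8.5], 0.7], [[19, 23, 0], [0, 0, 8.5], 0.7], [[19, 23, 0], [0, 0, 8.5], 0.7], [[19, 23, 0], [0, 0, 8.5], 0.7], [[19, 23, 0], [0, 0, 8.5], 0.7]]'

```text
clock: 1.45
eef_pos: [364.3, -395.6, 231.3]
tool_rot: [-3.141, -0.0, 1.759]
force: [-0.2, -0.5, -0.3]
width: 60.1
gripper_force: 0.0
```

move_arm --plan '[[[19, 24, 0], [0, 0, 8.5], 0.7], [[19, 25, 0], [0, 0, 8.5], 0.7], [[19, 24, 0], [0, 0, 8.5], 0.7], [[20, 25, 0], [0, 0, 8.5], 0.7], [[0, 0, 0], [0, 0, 0], 0.7], [[0, 0, 0], [0, 0, 0], 0.7]]'

```text
clock: 2.2
eef_pos: [440.3, -299.0, 231.1]
tool_rot: [-3.141, -0.0, 2.346]
force: [0.1, -0.2, 0.2]
width: 60.0
gripper_force: 0.0
```

```bash
python3 - <<'E'
from h import *
from cell import status
s=status.read_state();print(s["qpos"],s["eef_pos"],s["tool_rot"],s["width"])
im=cams.get_image("side");t=cams.get_image("top")
z=lambda im,u,v,w,h,k:cv2.resize(im[v:v+h,u:u+w],(w*k,h*k),interpolation=cv2.INTER_CUBIC)
cv2.imwrite("pics/g1.png",np.hstack([z(im,262,90,66,100,6),z(t,310,170,66,100,6)]))
for X in([441,-298,155],s["eef_pos"]):print(proj("side",X))
E
```

```text
[ 0.917462    0.50728407 -0.55305247  1.83515531  0.33466444  0.8934282
  0.98313531] [ 440.26267859 -298.99928243  231.10762033] [-3.14061300e+00 -3.71846490e-04  2.34604938e+00] 59.997702180012205
[296.29709206 144.56423929]
[298.05269399 124.30186255]
```

View pics/g1.png

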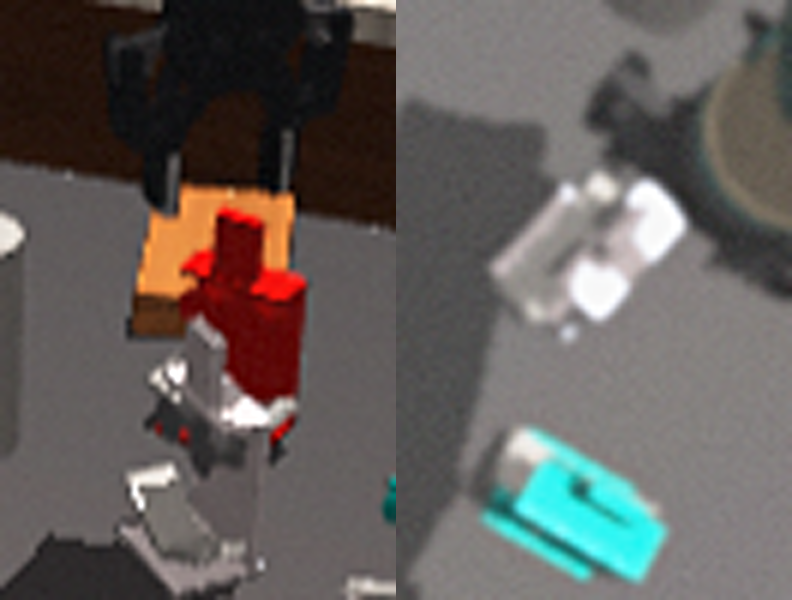

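The tool is centred over the carrier: fingers at (160,205)/(283,190) in the side crop, tab top at (205,328), and the look-alikes are clear. I descend and grip.

move_arm --plan '[[[0, 0, -20], [0, 0, 0], 0.7], [[0, 0, -20], [0, 0, 0], 0.7], [[0, 0, -20], [0, 0, 0], 0.7], [[0.5, 0.5, -20], [0, 0, 0], 0.7], [[0, 0, -16], [0, 0, 0], 0.7], [[0, 0, -15], [0, 0, 0], 0.7], [[0, 0, 0], [0, 0, 0], 0.7]]'

```text
clock: 3.18
eef_pos: [440.6, -297.7, 119.3]
tool_rot: [-3.141, -0.002, 2.347]
force: [-0.5, 0.5, 0.0]
width: 59.8
gripper_force: 0.0
```

move_arm --plan '[[[0, 0, 0], [0, 0, 0], 0.35], [[0, 0, 0], [0, 0, 0], 0.3], [[0, 0, 0], [0, 0, 0], 0.25], [[0, 0, 0], [0, 0, 0], 0.2], [[0, 0, 0], [0, 0, 0], 0.15], [[0, 0, 0], [0, 0, 0], 0.1], [[0, 0, 0], [0, 0, 0], 0], [[0, 0, 0], [0, 0, 0], 0], [[0, 0, 0], [0, 0, 0], 0], [[0, 0, 0], [0, 0, 0], 0]]'

```text
clock: 4.42
eef_pos: [441.3, -297.9, 120.4]
tool_rot: [-3.141, -0.0, 2.348]
force: [-2.2, -0.1, 4.1]
width: 9.6
gripper_force: 58.9
```

move_arm --plan '[[[0, 0, 5], [0, 0, 0], 0], [[0, 0, 12], [0, 0, 0], 0], [[0, 0, 16], [0, 0, 0], 0], [[0, 0, 16], [0, 0, 0], 0], [[0, 0, 16], [0, 0, 0], 0], [[0, 0, 16], [0, 0, 0], 0], [[0, 0, 16], [0, 0, 0], 0], [[0, 0, 10], [0, 0, 0], 0], [[0, 0, 0], [0, 0, 0], 0]]'

```text
clock: 5.55
eef_pos: [441.9, -298.1, 228.1]
tool_rot: [3.141, 0.002, 2.348]
force: [1.1, 0.1, -4.7]
width: 9.3
gripper_force: 58.3
```

move_arm --plan '[[[-6, 15, 0], [0, 0, 0], 0], [[-6, 25, 0], [0, 0, 0], 0], [[-6, 30, 0], [0, 0, -4], 0], [[-6, 30, 0], [0, 0, -5], 0], [[-4, 30, 0], [0, 0, -5], 0], [[-4, 30, 0], [0, 0, -5], 0], [[0, 30, 0], [0, 0, -5], 0], [[0, 30, 0], [0, 0, -5], 0], [[0, 30, 0], [0, 0, -5], 0], [[0, 30, 0], [0, 0, -4], 0]]'

```text
clock: 6.8
eef_pos: [407.9, -16.1, 226.9]
tool_rot: [-3.14, -0.0, 1.683]
force: [0.4, 0.7, -5.9]
width: 9.2
gripper_force: 58.4
```

move_arm --plan '[[[10, 25, 0], [0, 0, -3], 0], [[15, 20, 0], [0, 0, 0], 0], [[15, 16, 0], [2, 0.12, 0], 0], [[6, 10, 0], [2, 0.12, 0], 0], [[0, 5, 0], [2, 0.12, 0], 0], [[0, 0, 0], [0, 0, 0], 0], [[0, 0, 0], [0, 0, 0], 0]]'

```text
clock: 7.68
eef_pos: [454.8, 57.3, 227.2]
tool_rot: [-3.141, -0.104, 1.631]
force: [0.9, -0.1, -4.5]
width: 9.3
gripper_force: 58.5
```

```bash
python3 - <<'E'
from h import *
from cell import status
from scipy.spatial.transform import Rotation as R
np.set_printoptions(precision=3,suppress=True)
s=status.read_state();print(s["qpos"],s["eef_pos"],s["tool_rot"],s["width"])
T=R.from_euler("xyz",s["tool_rot"]).as_matrix();print(T)
im=cams.get_image("side");t=cams.get_image("top")
cv2.imwrite("pics/s2.png",im);cv2.imwrite("pics/t2.png",t)
z=lambda im,u,v,w,h,k:cv2.resize(im[v:v+h,u:u+w],(w*k,h*k),interpolation=cv2.INTER_CUBIC)
cv2.imwrite("pics/g2.png",np.hstack([z(im,190,120,100,150,4),z(t,180,110,100,150,4)]))
E
```

```text
[ 0.258  0.4   -0.495  2.029  0.122  0.746 -0.232] [454.756  57.348 227.188] [-3.141 -0.104  1.631] 9.343444402876074
[[-0.06   0.998 -0.007]
 [ 0.993  0.06   0.104]
 [ 0.104 -0.001 -0.995]]
```

View pics/g2.png

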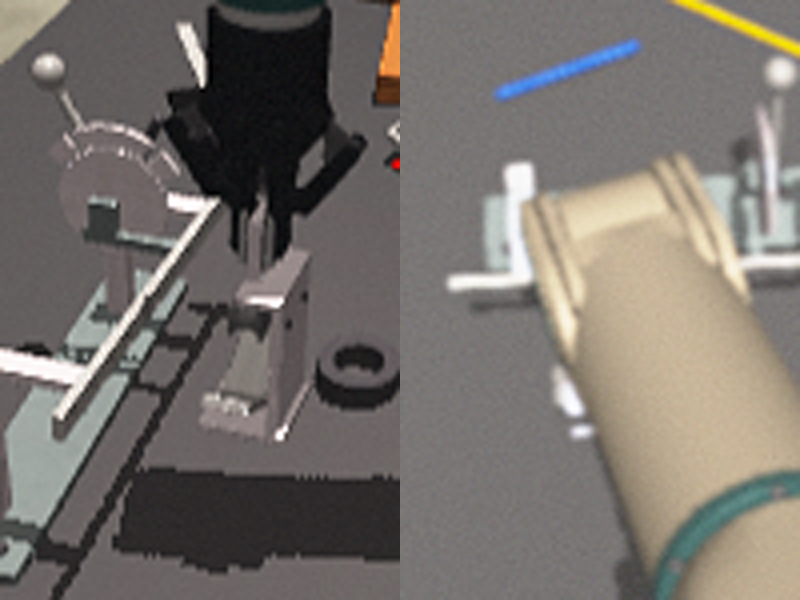

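Carrier held upright, tilted with the rail and facing it: roof at (275,285) in the side crop, bar at (60,420)–(215,205). I go down to 12 mm over the hung height, then in over the bar.

move_arm --plan '[[[0, 0, -6], [0, 0, 0], 0], [[0, 0, -5], [0, 0, 0], 0], [[10, 1, 0], [0, 0, 0], 0], [[12, 1, 0], [0, 0, 0], 0], [[12, 1, 0], [0, 0, 0], 0], [[12, 1, 0], [0, 0, 0], 0], [[0, 0, 0], [0, 0, 0], 0], [[0, 0, 0], [0, 0, 0], 0]]'

```text
clock: 8.78
eef_pos: [500.8, 62.1, 216.1]
tool_rot: [-3.14, -0.105, 1.632]
force: [-1.1, -0.4, -4.8]
width: 9.2
gripper_force: 58.7
```

move_arm --plan '[[[10, 0.5, 0], [0, 0, 0], 0], [[10, 0.5, 0], [0, 0, 0], 0], [[10, 0.5, 0], [0, 0, 0], 0], [[8, 0, 0], [0, 0, 0], 0], [[5, 0, 0], [0, 0, 0], 0], [[2, 0, 0], [0, 0, 0], 0], [[0, 0, 0], [0, 0, 0], 0], [[0, 0, 0], [0, 0, 0], 0]]'

```text
clock: 9.78
eef_pos: [546.1, 63.7, 216.3]
tool_rot: [-3.141, -0.105, 1.632]
force: [-0.4, 0.5, -3.4]
width: 9.3
gripper_force: 58.7
```

```bash
python3 - <<'E'
from h import *
from cell import status
s=status.read_state();print(s["eef_pos"],s["tool_rot"],s["force"])
im=cams.get_image("side")
cv2.imwrite("pics/g3.png",cv2.resize(im[130:230,180:280],(600,600),interpolation=cv2.INTER_CUBIC))
E
```

```text
[546.07595357  63.66697454 216.30713483] [-3.14137685 -0.10483707  1.63225493] [-0.409113    0.51051792 -3.36517478]
```

View pics/g3.png

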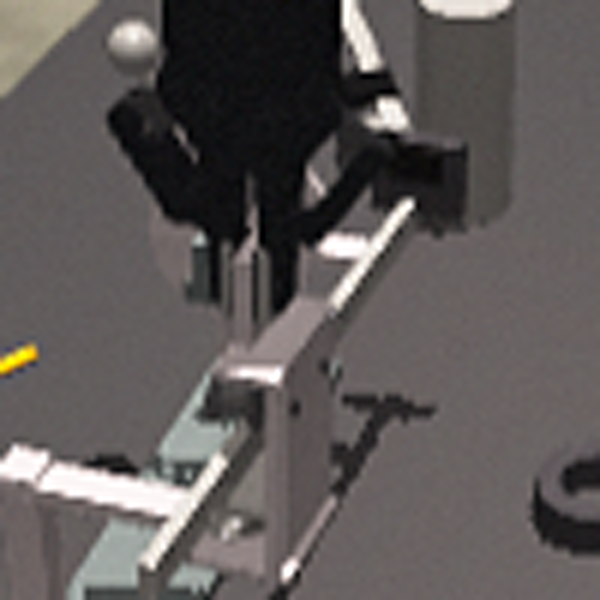

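Bar passes under the wheel at (235,400), inside the C. I lower it gently, watching the force.

move_arm --plan '[[[0.5, 0, -3], [0, 0, 0], 0], [[0, 0, -3], [0, 0, 0], 0], [[0, 0, -3], [0, 0, 0], 0], [[0, 0, -1], [0, 0, 0], 0], [[0, 0, -1], [0, 0, 0], 0], [[0, 0, 0], [0, 0, 0], 0]]'

```text
clock: 10.58
eef_pos: [546.9, 63.7, 205.3]
tool_rot: [3.141, -0.105, 1.632]
force: [0.3, -0.2, -4.4]
width: 9.0
gripper_force: 58.7
```

move_arm --plan '[[[0, 0, -1], [0, 0, 0], 0], [[0, 0, -0.5], [0, 0, 0], 0], [[0, 0, 0], [0, 0, 0], 0]]'

```text
clock: 10.95
eef_pos: [546.9, 63.7, 203.8]
tool_rot: [3.142, -0.105, 1.632]
force: [-0.3, -0.3, -4.8]
width: 9.6
gripper_force: 58.7
```

move_arm --plan '[[[0, 0, -1], [0, 0, 0], 0], [[0, 0, 0], [0, 0, 0], 0]]'

```text
clock: 11.2
eef_pos: [547.1, 63.7, 203.5]
tool_rot: [3.141, -0.105, 1.632]
force: [-1.1, -0.4, 3.3]
width: 9.1
gripper_force: 60.0
```

move_arm --plan '[[[0, 0, -1], [0, 0, 0], 0], [[0, 0, 0], [0, 0, 0], 0]]'

```text
clock: 11.45
eef_pos: [547.2, 63.7, 203.3]
tool_rot: [3.14, -0.105, 1.632]
force: [-3.9, -1.9, 11.3]
width: 9.3
gripper_force: 61.3
```

Seated: contact came at the expected height. I unload and release.

move_arm --plan '[[[0, 0, 1], [0, 0, 0], 0], [[0, 0, 0], [0, 0, 0], 0.5], [[0, 0, 0], [0, 0, 0], 0.5], [[0, 0, 0], [0, 0, 0], 0.5], [[0, 0, 15], [0, 0, 0], 0.5], [[0, 0, 25], [0, 0, 0], 0.5], [[0, 0, 35], [0, 0, 0], 0.5], [[0, 0, 40], [0, 0, 0], 0.5]]'

```text
clock: 12.45
eef_pos: [546.7, 63.8, 319.7]
tool_rot: [3.141, -0.105, 1.632]
force: [1.2, 0.0, -0.2]
width: 42.8
gripper_force: 0.0
```

```bash
python3 - <<'E'
from h import *
from cell import status
s=status.read_state();print(s["clock"],s["eef_pos"],s["force"],s["width"])
im=cams.get_image("side")
cv2.imwrite("pics/g4.png",cv2.resize(im[110:230,180:280],(500,600),interpolation=cv2.INTER_CUBIC))
E
```

```text
12.45 [546.7442907   63.76418852 319.65780799] [ 1.21136385  0.03090997 -0.20962441] 42.84860876086309
```

View pics/g4.png

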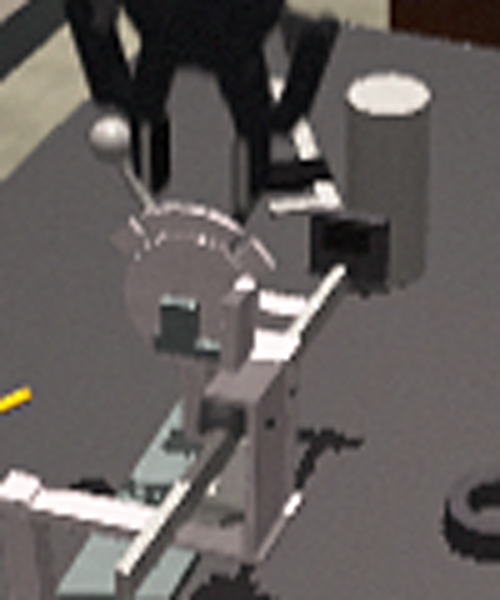

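It hangs and is rolling. While it does, I move above the knob, turning the tool 90° about the rail's z.

move_arm --plan '[[[12, -14, 0], [-0.06, 0.94, -8.95], 0.5], [[13, -14, 0], [-0.06, 0.94, -8.95], 0.5], [[13, -14, 0], [-0.06, 0.94, -8.95], 0.5], [[13, -15, 0], [-0.06, 0.94, -8.95], 0.5], [[13, -15, 0], [-0.06, 0.94, -8.95], 0.5], [[13, -15, 0], [-0.06, 0.94, -8.95], 0.5], [[13, -15, 0], [-0.06, 0.94, -8.95], 0.5], [[13, -14, 0], [-0.06, 0.94, -8.95], 0.5], [[13, -14, 0], [-0.06, 0.94, -8.95], 0.5], [[12, -14, 0], [-0.06, 0.94, -8.95], 0.5]]'

```text
clock: 13.75
eef_pos: [675.5, -80.4, 318.7]
tool_rot: [-3.037, -0.0, 0.057]
force: [-0.1, 0.1, 0.3]
width: 42.4
gripper_force: 0.0
```

move_arm --plan '[[[0, 0, 0], [0, 0, 0], 0.5], [[0, 0, 0], [0, 0, 0], 0.5], [[0, 0, 0], [0, 0, 0], 0.5], [[0, 0, 0], [0, 0, 0], 0.5], [[0, 0, 0], [0, 0, 0], 0.5], [[0, 0, 0], [0, 0, 0], 0.5], [[0, 0, 0], [0, 0, 0], 0.5], [[0, 0, 0], [0, 0, 0], 0.5], [[0, 0, 0], [0, 0, 0], 0.5], [[0, 0, 0], [0, 0, 0], 0.5]]'

```text
clock: 15.0
eef_pos: [674.9, -80.3, 317.8]
tool_rot: [-3.037, 0.0, 0.061]
force: [0.6, 0.5, 0.4]
width: 42.5
gripper_force: 0.0
```

move_arm --plan '[[[0, 0, 0], [0, 0, 0], 0.5], [[0, 0, 0], [0, 0, 0], 0.5], [[0, 0, 0], [0, 0, 0], 0.5], [[0, 0, 0], [0, 0, 0], 0.5], [[0, 0, 0], [0, 0, 0], 0.5], [[0, 0, 0], [0, 0, 0], 0.5], [[0, 0, 0], [0, 0, 0], 0.5], [[0, 0, 0], [0, 0, 0], 0.5], [[0, 0, 0], [0, 0, 0], 0.5], [[0, 0, 0], [0, 0, 0], 0.5]]'

```text
clock: 16.25
eef_pos: [674.9, -80.3, 317.8]
tool_rot: [-3.037, 0.0, 0.061]
force: [-0.0, 0.1, 0.3]
width: 42.3
gripper_force: 0.0
```

```bash
python3 - <<'E'
from h import *
from cell import status
from scipy.spatial.transform import Rotation as R
np.set_printoptions(precision=3,suppress=True)
s=status.read_state();print(s["clock"],s["eef_pos"],s["width"],s["qpos"])
print(R.from_euler("xyz",s["tool_rot"]).as_matrix())
o=np.array([550,7.8,155.8]);ry=np.array([-.0617,.9926,.1045]);rx=np.array([.998,.062,0]);rz=np.cross(rx,ry)
# expected tab top at stop: tread y=-129, 77 up
X=o-129*ry+77*rz;print("exp tab top px side",proj("side",X),"in crop",(proj("side",X)-[170,90])*6)
im=cams.get_image("side");cv2.imwrite("pics/s5.png",im)
cv2.imwrite("pics/g5.png",cv2.resize(im[90:190,170:300],(780,600),interpolation=cv2.INTER_CUBIC))
E
```

```text
16.25 [674.904 -80.315 317.807] 42.335749965954655 [ 0.155  0.622 -0.048  1.282 -0.079  1.259 -1.368]
[[ 0.998  0.061 -0.007]
 [ 0.061 -0.993  0.104]
 [-0.    -0.104 -0.995]]
exp tab top px side [244.767 145.626] in crop [448.602 333.754]
```

View pics/g5.png

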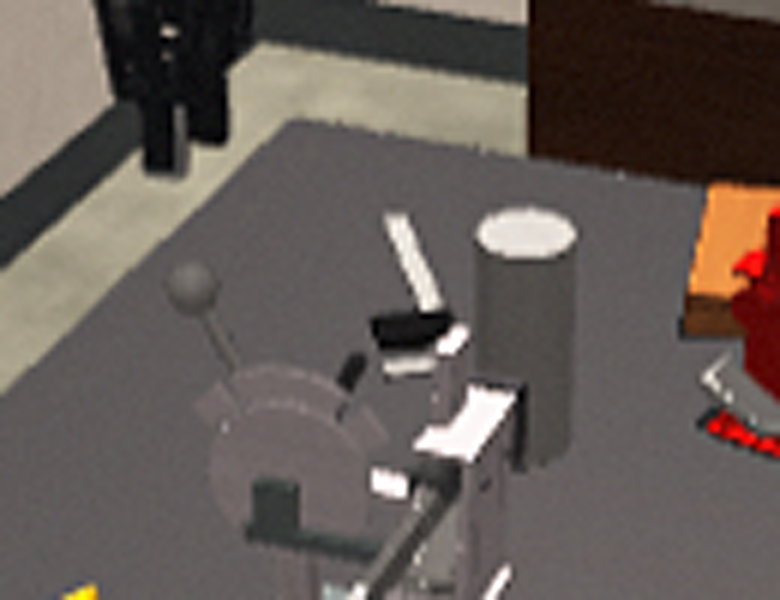

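The carrier rests at the stop, its tab top at (453,337) against (449,334) predicted. The knob has not moved (192,288). I descend over the knob and grip it lightly across y.

move_arm --plan '[[[0, 1.5, -15], [0, 0, 0], 0.5], [[0, 1.5, -15], [0, 0, 0], 0.5], [[0, 1.5, -15], [0, 0, 0], 0.5], [[-0.5, 1.5, -15], [0, 0, 0], 0.5], [[0, 1.5, -15], [0, 0, 0], 0.5], [[0, 1, -10], [0, 0, 0], 0.5], [[0, 0, 0], [0, 0, 0], 0.5], [[0, 0, 0], [0, 0, 0], 0.5]]'

```text
clock: 17.3
eef_pos: [674.8, -71.9, 233.3]
tool_rot: [-3.037, -0.001, 0.061]
force: [-0.3, -0.7, 0.5]
width: 42.6
gripper_force: 0.0
```

move_arm --plan '[[[0, 0, 0], [0, 0, 0], 0.4], [[0, 0, 0], [0, 0, 0], 0.35], [[0, 0, 0], [0, 0, 0], 0.3], [[0, 0, 0], [0, 0, 0], 0.25], [[0, 0, 0], [0, 0, 0], 0.2], [[0, 0, 0], [0, 0, 0], 0.2]]'

```text
clock: 18.05
eef_pos: [675.2, -69.7, 233.8]
tool_rot: [-3.035, -0.002, 0.063]
force: [0.8, 5.3, 5.3]
width: 23.2
gripper_force: 58.5
```

move_arm --plan '[[[-5.4, 1, 3.2], [0, 0, 0], 0.2], [[-9.7, -1.1, 4.7], [0, 0, 0], 0.2], [[-10.2, -1, 3.7], [0, 0, 0], 0.2], [[-10.4, -0.9, 2.6], [0, 0, 0], 0.2], [[-10.7, -0.8, 1.7], [0, 0, 0], 0.2], [[-10.8, -0.7, 0.5], [0, 0, 0], 0.2]]'

```text
clock: 18.8
eef_pos: [614.9, -76.0, 248.3]
tool_rot: [-3.038, 0.004, 0.062]
force: [0.4, -1.1, -0.4]
width: 17.1
gripper_force: 0.0
```

The ball slipped from the pads. I open, lift clear and locate the knob numerically.

move_arm --plan '[[[0, 0, 0], [0, 0, 0], 0.5], [[0, 0, 0], [0, 0, 0], 0.5], [[0, 0, 0], [0, 0, 0], 0.5], [[0, 0, 20], [0, 0, 0], 0.5], [[0, 0, 30], [0, 0, 0], 0.5], [[0, 0, 30], [0, 0, 0], 0.5], [[0, 0, 0], [0, 0, 0], 0.5]]'

```text
clock: 19.68
eef_pos: [618.9, -75.7, 331.8]
tool_rot: [-3.039, -0.005, 0.061]
force: [0.3, 0.2, 0.0]
width: 42.6
gripper_force: 0.0
```

```bash
cat >> h.py <<'E'
o=np.array([550,7.8,155.8]);ry=np.array([-.0617,.9926,.1045]);rx=np.array([.998,.062,0]);rz=np.cross(rx,ry)
piv=o+62*rx-77.5*ry+14*rz
def latch(ref="pics/s5.png"):
    "score each angle: ball disc colour change from the picture with the lever at start is not needed; Hough circles near the arc"
    im=cams.get_image("side");g=cv2.resize(cv2.cvtColor(im,6)[90:190,170:300],None,fx=6,fy=6,interpolation=cv2.INTER_CUBIC)
    c=cv2.HoughCircles(g,cv2.HOUGH_GRADIENT,1,20,param1=80,param2=14,minRadius=20,maxRadius=34)
    out=[]
    for x,y,r in ([] if c is None else c[0]):
        a,d=ray("side",((x+.5)/6-.5+170,(y+.5)/6-.5+90))
        X=a+d*((piv-a)@ry)/(d@ry)-piv; L=np.hypot(X@rx,X@rz)
        if abs(L-108)<14: out.append((round(.6-np.arctan2(X@rx,X@rz),3),round(L,1),x,y,r))
    return out
E
python3 - <<'E'
from h import *
from cell import status
print(status.read_state()["eef_pos"]);print(latch())
for l in(0,.05,.3,.6,.9,1.2):
    K=piv+108*(np.sin(.6-l)*rx+np.cos(.6-l)*rz);print(l,K.round(1),(proj("side",K)-[170,90])*6)
E
```

```text
[618.89370928 -75.68910288 331.83192445]
[]
0 [678.2 -72.3 250.3] [182.57376275 287.97557706]
0.05 [673.7 -72.8 253.2] [190.80190998 283.93092172]
0.3 [649.3 -75.5 264.2] [236.14416915 270.73792078]
0.6 [617.4 -78.  269. ] [296.5774476  271.45272006]
0.9 [585.6 -79.5 264.2] [357.95316411 290.50440509]
1.2 [556.5 -79.8 250.3] [414.01746461 326.20173712]
```

```bash
python3 - <<'E'
from h import *
im=cams.get_image("side");cv2.imwrite("pics/s6.png",im)
a=cv2.imread("pics/s5.png").astype(int)
for l in np.arange(-.1,1.46,.1):
    K=piv+108*(np.sin(.6-l)*rx+np.cos(.6-l)*rz);u,v=proj("side",K).round().astype(int)
    f=lambda i:i[v-2:v+3,u-2:u+3].mean((0,1)).round()
    print(round(l,2),(u,v),f(a),f(im.astype(int)))
E
```

```text
-0.1 (np.int64(198), np.int64(140)) [84. 85. 90.] [90. 90. 94.]
0.0 (np.int64(200), np.int64(138)) [88. 92. 97.] [90. 90. 95.]
0.1 (np.int64(203), np.int64(137)) [ 92.  95. 100.] [90. 90. 94.]
0.2 (np.int64(206), np.int64(136)) [87. 88. 93.] [90. 90. 94.]
0.3 (np.int64(209), np.int64(135)) [90. 90. 95.] [89. 91. 96.]
0.4 (np.int64(213), np.int64(135)) [90. 91. 96.] [ 94.  98. 103.]
0.5 (np.int64(216), np.int64(135)) [91. 91. 96.] [85. 87. 92.]
0.6 (np.int64(219), np.int64(135)) [92. 92. 96.] [89. 88. 93.]
0.7 (np.int64(223), np.int64(136)) [92. 92. 97.] [92. 92. 97.]
0.8 (np.int64(226), np.int64(137)) [92. 93. 98.] [92. 93. 97.]
0.9 (np.int64(230), np.int64(138)) [93. 93. 98.] [93. 92. 97.]
1.0 (np.int64(233), np.int64(140)) [87. 87. 92.] [87. 87. 92.]
1.1 (np.int64(236), np.int64(142)) [55. 55. 57.] [55. 55. 58.]
1.2 (np.int64(239), np.int64(144)) [23. 23. 24.] [23. 22. 24.]
1.3 (np.int64(242), np.int64(147)) [102. 102. 108.] [102. 103. 108.]
1.4 (np.int64(244), np.int64(150)) [114. 115. 124.] [114. 115. 124.]
```

The knob is now at ≈ 0.42 rad, lever still open. I'll push it from behind with shut fingers, and refine its position by picture difference.

```bash
cat >> h.py <<'E'
def knob(new,old):
    d=cv2.absdiff(cv2.GaussianBlur(new,(3,3),0),cv2.GaussianBlur(old,(3,3),0)).max(2)
    m=(d>7).astype(np.uint8);m[:, :190]=0;m[:,256:]=0;m[:122]=0;m[165:]=0
    n,l,st,ce=cv2.connectedComponentsWithStats(m);out=[]
    for i in range(1,n):
        if st[i,4]<12: continue
        a,r=ray("side",ce[i]);X=a+r*((piv-a)@ry)/(r@ry)-piv
        out.append((st[i].tolist(),ce[i].round(1).tolist(),"latch",round(.6-np.arctan2(X@rx,X@rz),3),"L",round(np.hypot(X@rx,X@rz),1)))
    return out
def tcp_for(l,dx,dz):
    return (piv+(108*np.sin(.6-l)+dx)*rx+(108*np.cos(.6-l)+dz)*rz).round(1)
E
python3 - <<'E'
from h import *
for k in knob(cv2.imread("pics/s6.png"),cv2.imread("pics/s5.png")):print(k)
print("pre",tcp_for(.42,42,-6))
for l in(.42,.5,.6,.7,.8,.9,1.0,1.1,1.2):print(l,tcp_for(l,24,-6))
E
```

```text
([210, 131, 6, 5, 23], [212.4, 132.9], 'latch', np.float64(0.406), 'L', np.float64(114.0))
([198, 133, 10, 17, 65], [202.4, 139.4], 'latch', np.float64(0.034), 'L', np.float64(101.6))
([209, 135, 9, 16, 64], [214.1, 141.5], 'latch', np.float64(0.402), 'L', np.float64(86.9))
([225, 148, 7, 12, 44], [228.0, 152.4], 'latch', np.float64(1.04), 'L', np.float64(63.3))
([231, 154, 8, 7, 38], [234.6, 156.9], 'latch', np.float64(1.404), 'L', np.float64(66.3))
pre [678.6 -73.4 261.3]
0.42 [660.6 -74.5 261.3]
0.5 [652.1 -75.2 262.5]
0.6 [641.4 -75.9 263.1]
0.7 [630.6 -76.5 262.5]
0.8 [619.9 -77.  260.9]
0.9 [609.5 -77.4 258.3]
1.0 [599.3 -77.6 254.6]
1.1 [589.6 -77.7 249.9]
1.2 [580.4 -77.7 244.3]
```

move_arm --plan '[[[22, 0.7, 0], [0, 0, 0], 0], [[22, 0.7, 0], [0, 0, 0], 0], [[22, 0.7, 0], [0, 0, 0], 0], [[0, 0, 0], [0, 0, 0], 0], [[0, 0, -20], [0, 0, 0], 0], [[0, 0, -20], [0, 0, 0], 0], [[0, 0, -20], [0, 0, 0], 0], [[0, 0, -10.5], [0, 0, 0], 0], [[0, 0, 0], [0, 0, 0], 0], [[0, 0, 0], [0, 0, 0], 0]]'

```text
clock: 21.02
eef_pos: [683.5, -73.3, 259.5]
tool_rot: [-3.037, -0.001, 0.061]
force: [-0.5, 0.0, -0.1]
width: 0.1
gripper_force: 0.0
```

move_arm --plan '[[[-12, -0.7, 0], [0, 0, 0], 0], [[-12, -0.8, 0], [0, 0, 0], 0], [[-8.5, -0.7, 1], [0, 0, 0], 0], [[-10.7, -0.7, 0.6], [0, 0, 0], 0], [[-10.8, -0.6, -0.6], [0, 0, 0], 0], [[-10.7, -0.5, -1.6], [0, 0, 0], 0], [[-10.4, -0.4, -2.6], [0, 0, 0], 0], [[0, 0, 0], [0, 0, 0], 0], [[0, 0, 0], [0, 0, 0], 0]]'

```text
clock: 22.15
eef_pos: [607.6, -77.7, 255.1]
tool_rot: [-3.037, 0.002, 0.062]
force: [0.2, -0.1, -0.5]
width: 0.2
gripper_force: 0.0
```

```bash
python3 - <<'E'
from h import *
from cell import status
s=status.read_state();print(s["clock"],s["eef_pos"],s["force"])
im=cams.get_image("side");cv2.imwrite("pics/s7.png",im)
for k in knob(im,cv2.imread("pics/s6.png")):print(k)
E
```

```text
22.15 [607.56318948 -77.67061962 255.05027812] [ 0.24849134 -0.07998632 -0.47181987]
([209, 122, 24, 32, 381], [221.4, 134.1], 'latch', np.float64(0.654), 'L', np.float64(112.6))
([210, 131, 6, 5, 22], [212.5, 133.0], 'latch', np.float64(0.407), 'L', np.float64(113.7))
([232, 139, 4, 6, 15], [233.5, 141.4], 'latch', np.float64(1.029), 'L', np.float64(105.2))
([231, 154, 8, 7, 38], [234.6, 156.9], 'latch', np.float64(1.404), 'L', np.float64(66.3))
([238, 162, 10, 3, 20], [241.6, 163.4], 'latch', np.float64(1.783), 'L', np.float64(75.9))
```

move_arm --plan '[[[15, 0.9, 0], [0, 0, 0], 0], [[30, 1.8, 0], [0, 0, 0], 0], [[30, 1.8, 0], [0, 0, 0], 0], [[10, 0, 10], [0, 0, 0], 0], [[0, 0, 0], [0, 0, 0], 0]]'

```text
clock: 22.82
eef_pos: [693.9, -73.0, 265.3]
tool_rot: [-3.037, -0.0, 0.062]
force: [-0.1, -0.0, 0.4]
width: -0.2
gripper_force: 0.0
```

```bash
python3 - <<'E'
from h import *
from cell import status
s=status.read_state();print(s["clock"],s["eef_pos"],s["force"])
im=cams.get_image("side");cv2.imwrite("pics/s8.png",im)
for k in knob(im,cv2.imread("pics/s6.png")):print(k)
E
```

```text
22.825 [693.91864185 -72.96353778 265.27956667] [-0.06418056 -0.02705298  0.42056061]
([190, 122, 11, 13, 126], [194.7, 127.4], 'latch', np.float64(0.024), 'L', np.float64(143.7))
([210, 131, 6, 5, 22], [212.5, 133.0], 'latch', np.float64(0.407), 'L', np.float64(113.7))
([210, 135, 8, 16, 64], [214.2, 141.6], 'latch', np.float64(0.406), 'L', np.float64(86.3))
([225, 136, 11, 18, 83], [229.3, 143.3], 'latch', np.float64(0.94), 'L', np.float64(92.9))
([231, 154, 8, 7, 39], [234.5, 156.9], 'latch', np.float64(1.404), 'L', np.float64(65.9))
```

Vision (≈0.93) and the fingers' position (0.92) agree. I push on to 1.2.

move_arm --plan '[[[-25, -1.3, -3], [0, 0, 0], 0], [[-25, -1.3, -3], [0, 0, 0], 0], [[-19, -0.9, -1], [0, 0, 0], 0], [[-15.5, -0.9, 0], [0, 0, 0], 0], [[-5, -0.2, -2], [0, 0, 0], 0], [[-5, 0, -2], [0, 0, 0], 0], [[-5, 0, -2], [0, 0, 0], 0], [[-5, 0, -2.5], [0, 0, 0], 0], [[0, 0, 0], [0, 0, 0], 0]]'

```text
clock: 24.0
eef_pos: [587.8, -77.7, 249.5]
tool_rot: [-3.037, 0.002, 0.062]
force: [0.0, 0.0, 0.2]
width: 0.1
gripper_force: 0.0
```

move_arm --plan '[[[-4, 0, -2.5], [0, 0, 0], 0], [[-4, 0, -2.5], [0, 0, 0], 0], [[0, 0, 0], [0, 0, 0], 0], [[0, 0, 0], [0, 0, 0], 0]]'

```text
clock: 24.5
eef_pos: [580.1, -77.7, 244.8]
tool_rot: [-3.037, 0.001, 0.062]
force: [-0.3, 0.0, -0.3]
width: 0.0
gripper_force: 0.0
```

move_arm --plan '[[[20, 1.2, 0], [0, 0, 0], 0], [[30, 1.8, 5], [0, 0, 0], 0], [[20, 0, 30], [0, 0, 0], 0], [[0, 0, 40], [0, 0, 0], 0], [[0, 30, 30], [0, 0, 0], 0], [[0, 50, 0], [0, 0, 0], 0], [[0, 50, 0], [0, 0, 0], 0], [[0, 50, 0], [0, 0, 0], 0], [[0, 50, 0], [0, 0, 0], 0], [[0, 0, 0], [0, 0, 0], 0]]'

```text
clock: 25.75
eef_pos: [649.0, 162.0, 349.6]
tool_rot: [-3.033, 0.002, 0.07]
force: [0.2, -0.9, -0.2]
width: -0.1
gripper_force: 0.0
```

```bash
python3 - <<'E'
from h import *
from cell import status
s=status.read_state();print(s["clock"],s["eef_pos"],s["force"])
im=cams.get_image("side");cv2.imwrite("pics/s9.png",im);t=cams.get_image("top");cv2.imwrite("pics/t9.png",t)
for k in knob(im,cv2.imread("pics/s8.png")):print(k)
for l in(1.0,1.1,1.2,1.3):
    K=piv+108*(np.sin(.6-l)*rx+np.cos(.6-l)*rz);print(l,proj("side",K).round(1),proj("top",K).round(1))
g=cv2.cvtColor(im,6);print(g[134:156,226:252])
g=cv2.cvtColor(t,6);print(g[156:182,268:292])
E
```

```text
25.75 [648.95210159 162.03077253 349.64737436] [ 0.16114337 -0.94327835 -0.220605  ]
([190, 122, 11, 13, 127], [194.7, 127.4], 'latch', np.float64(0.022), 'L', np.float64(143.6))
([205, 136, 40, 28, 366], [227.5, 149.8], 'latch', np.float64(0.969), 'L', np.float64(70.0))
1.0 [232.9 140.1] [278.  159.1]
1.1 [236.  142.1] [278.1 162.7]
1.2 [239.  144.4] [278.2 166.3]
1.3 [241.8 146.9] [278.1 169.7]
[[ 95  94  93  95  91  92  93  93  91  89  89 209 230 228 233 117  90  91
   94  94  96  91  93  76  70  73]
 [ 95  92  93  95  92  94  94  95  93  92  92 113 234 226 228 195  84  87
   93  94  92  95  96  78  68  74]
 [ 95  92  94  89  95  95  95  93  94  95  90  79 213 231 227 234 118  91
   96  94  92  94  92  76  70  72]
 [ 96  95  95  94  94  94  93  95  97  91  92  90 121 233 228 230 162  85
   94  94  93  92  95  78  68  73]
 [ 94  93  91  92  93  95  93  94  97  96  95  88  63 212 230 229 191  83
   91  93  93  94  95  76  70  72]
 [ 92  92  93  94  93  94  95  94  94  96  93  93  89 142 231 229 234 120
   91  93  97  96  95  79  69  72]
 [ 96  94  93  95  92  96  94  98  94  94  93 
[... 3625 characters left out ...]
41 237 201 150 118 107 131 194 232 225 190 196 239 247 246 246 246
  246 246 246 246 247 246]
 [210 209 192 162 130 108 109 129 162 192 179 151 176 236 247 246 246 245
  246 246 246 246 246 246]
 [140 133 121 105 102  99 103 114 129 139 134 118 166 237 248 247 246 246
  246 246 246 246 246 246]
 [ 97  87  85  78  87  88 104 122 132 137 125 118 165 238 250 248 247 247
  247 248 247 247 247 248]
 [ 78  77  76  74  78  84 101 126 148 147 132 121 164 230 250 249 249 248
  249 248 247 244 242 239]
 [ 78  74  80  79  70  74  91 110 134 144 133 114 134 177 213 217 218 219
  220 217 210 203 195 183]
 [ 78  81  76  78  79  77  81  95 112 135 130 118 109 130 135 138 141 135
  138 138 132 130 126 123]]
```

The knob is at (239, 144.7) in the side view and (278.6, 166) in the top view. Predicted for 1.2 rad: (239.0, 144.4) and (278.2, 166.3). The carrier has not moved and the arm is clear.

```bash
python3 -c "
from cell import ctrl
print(ctrl.finish_job())"
```

```text
the job is handed in; nothing more can be done
None
```

The job is handed in: the vee carrier rolled to the stop by itself and rests there, and the lever measures about 1.2 rad, in its second notch; the knob slipped out of my first grip at about 0.4 rad, so I pushed it the rest of the way, and no verdict came back.

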